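# Wind a belt tensioner to its stop with a tommy bar and hold it there

## Task

The lens polisher's belt guard is off and I want to slip a new drive belt on. Pull the orange-handled tommy bar up out of the wooden tool block, push it fully home in the round socket at the end of the polisher's blue tensioner arm, then swing the arm with it, against the spring and away from the pulleys, until the arm is against its front stop. Finish like that: keep gripping the bar and holding the arm on its stop; touch the polisher with nothing but the bar, and leave the drivers, the loupe and the parts jar alone.

Things in the scene. Friction and masses are not known exactly. Their poses are not given: they have to be found in the camera images.
- bar_grip (a point): Centre of the grip of the loose tommy bar (upright, in any of the tool block's holes; 103 mm long, 80 g). From the bottom: round steel shank 12 mm thick, 32 mm long, its lower end a half ball; collar 23 mm wide, 4 mm high; round orange grip 16 mm thick, 62 mm long; domed end 18 mm wide. This point: 30 mm above the collar's top, 37 mm below the top end. z runs up the bar
- bar_collar (a point): Centre of the underside of the bar's collar, 34 mm below bar_grip and 32 mm above the shank's lower end. In the tool block the collar rests on the block's top; fully home in the socket it rests on the socket's rim
- bar_tip (a point): Lower end of the bar's shank
- tool_block: Fixed block of brown wood, 48 mm (its x) by 150 mm (its y) by 50 mm high, with three upright blind holes in a row along its y at -48, 0 and +48 mm, each 15 mm wide and 40 mm deep. Origin: centre of its underside. The bar and two drivers stand in the holes, in any order
- socket_mouth (a point): Centre of the upper rim of the round upright socket at the free end of the tensioner arm: a blue tube 25 mm wide outside with a through hole 15 mm wide, 28 mm deep. The rim is 102 mm above the work surface; nothing else on the polisher is higher. Moves with the arm; z up, x from the arm's pivot to the socket
- pivot_axis (a point): Point on the tensioner arm's upright pivot axis, level with the socket mouth, 92 mm from it. The arm turns about this
- tensioner_arm (a joint): Turn of the arm about its upright pivot, rad: 0 = rest, where its spring pulls it; 0.70 = hard front stop. Grows anticlockwise seen from above, the socket moving from the pulleys toward the polisher's front. At the socket the spring pulls back with 2 N at rest, 6 N at the stop. The bar turns freely in the socket, so it can be led round the arc without turning the hand
- polisher: Fixed cream lens polisher, 160 (x) by 240 mm (y), deck 60 mm high. Origin: centre of underside; front (switch, dial) faces its -x. On deck: spindle pulley (82 mm wide, at x 22, y 70 mm, shaft to 101 mm height), motor pulley (40 mm wide, at x 22, y -75, to 96 mm), blue arm with white idler wheel (pivot at x -50, y -65), two stop posts (to 96 mm)
- silver_driver_mid (a point): Middle of a silver precision screwdriver with a black cap, 95 mm long, 14 mm thick at the cap, standing loose in the tool block, reaching about 105 mm above the work surface. Leave alone
- gold_driver_mid (a point): Middle of a gold precision screwdriver, 76 mm long, 14 mm thick at the cap, standing loose in the tool block, reaching about 86 mm above the work surface. Leave alone
- loupe_mid (a point): Centre of a black eye loupe, 38 mm wide and 30 mm high, loose on the worktop left of the polisher. Leave alone
- parts_jar_mid (a point): Centre of a small clear parts jar with a black lid, 37 mm wide and 50 mm high, loose on the worktop behind the polisher. Leave alone
Mind the look-alikes: they are no part of the job. What is shaped like the part that bears bar_grip but purple is not meant.

How it is judged (in metres and radians):
On the way, in this order (a step that is already met when the one before it is completed fails the run):
1. the bar is drawn clear out of its hole, up above the tool block, the arm still at rest (z of bar_tip in the frame of tool_block above 0.053 m and value of joint tensioner_arm below 0.1 rad), for 0.1 s.
2. the bar is home in the socket (collar within 8 mm of the rim, on its axis) before the arm is wound (z of bar_collar in the frame of socket_mouth below 0.008 m and horizontal distance between bar_collar and socket_mouth below 0.006 m and value of joint tensioner_arm below 0.3 rad), for 0.1 s.
At the end, for the whole second after the job is handed in: The arm stands at its front stop (0.64 rad or more of 0.70), held there by the bar: the bar is in the socket with its collar within 10 mm of the rim, within 6 mm of its axis and 0.25 rad of upright, presses the arm with over 2 N, and the fingers grip it (value of joint tensioner_arm above 0.64 rad and z of bar_collar in the frame of socket_mouth below 0.01 m and horizontal distance between bar_collar and socket_mouth below 0.006 m and angle between bar_grip's own z axis and vertical below 0.25 rad and contact force between the fingers and tommy_bar above 2 N and contact force between tommy_bar and polisher above 2 N); the arm keeps its last pose, push and grip.
It fails at once if the robot itself touches the polisher or its arm (over 2 N) (contact force between any of the fingers, the arm and polisher above 2 N).
It fails at once if a driver, the loupe or the jar is moved more than 20 mm (distance of any of silver_driver_mid, gold_driver_mid, loupe_mid, parts_jar_mid from where it was at the start of the episode above 0.02 m).
It also fails if it takes over 48 s, if anything falls off the work surface, if the arm or the gripper's body presses on something with over 40 N, if the wrist force passes 120 N, or if a joint passes its speed limit or range.

## Robot

A 6-joint arm with a two-finger parallel gripper is mounted at the origin on a cart in front of the work surface, level with it; the furniture and walls round the work are solid. World frame = base frame: x ahead of the robot, y to its left, z up, the work surface at z = 0. Lengths are in mm, angles in rad, forces in N, time in s.
With the tool pointing down it reaches from about 375 to 900 mm from the base axis. Payload 3.1 kg.
Tool frame: the origin (TCP) lies midway between the tips of the shut fingers; the grasp point (between the pads) lies 19 mm behind it; z points along the fingers, y is the line along which they close (so a half turn about z gives the same grasp; the last joint's range is limited). The gripper opens to 85 mm and grips with 20 to 120 N. Pads are 22 mm wide; open, the fingers measure 114 mm over their backs; the gripper's body (76 mm by 85 mm) begins 54 mm behind the grasp point. The pads swing forward as they close: fully open they stand 13 mm farther back than shut.
Start: joints at [-1.333, 0.527, 1.433, -0, 1.181, -0.178], TCP at [253.042, -571.46, 209.81] pointing down, gripper open.
Joint ranges: [-3.08, 3.08], [-0.75, 2.2], [0.22, 2.44], [-1.43, 4.57], [0, 2.65], [-2.85, 2.85]. Speed limits (rad/s): [2.79, 2.79, 3.14, 3.14, 3.14, 3.14].

## Interface

Orientations are given as a rotation vector (axis times angle).
In Python, from cell import * gives the robot as it stands.
- The arm moves only by the tool arm_command, never from a script. Its argument "deltas" is one flat list of numbers, 7 for each row, row after row: the closure, from 0 (fully open) to 1 (shut), then the shift along the tool's x, y, z in cm, then the turn, a rotation vector about the tool's x, y, z in rad. A call has 1 to 10 rows; each row is the pose to reach, as a shift and turn from the pose commanded when the call began, along the tool's axes at that moment; what a row does not reach only later rows make up. A row lasts 1/10 s, in which the tool goes at most 50 mm and 8.59 degrees, less where a joint would pass 70% of its speed; a pose out of reach is approached as far as the arm can. A call with a gripper value outside its range is refused whole. The fingers move at their own pace and stop on an object; "newtons" is the grip in N (left out, the last holds). Time passes only in rows, so rows that repeat a pose let the fingers close. It gives the time, the measured TCP pose, the force, the opening and the grip force at its end, in the units of the state.
- state(): the state, without advancing time (a new reading comes with each control period).
- get_image(name): name is "scene" or "side" or "wrist"; returns a dict with "color" (420x560x3 uint8, blue, green, red), "depth" (420x560 float32, mm along the optical axis (not along the pixel's ray), 0 where there is no reading), "camera_matrix" (3x3 intrinsics, pixels), "R" (3x3) and "t" (3): a world point X has camera coordinates R X + t. Camera axes: x right, y down, z forward; pixel columns grow to the right and rows downward; lengths in mm; the calibration is good to about 2 mm. A picture is of the moment at which its call begins.
- sign_off(): hands the job in; it is judged then, once.
Trained networks look in a picture, given as the dict that the camera call returned (one of the last four; its "shot" number tells which), for a name from the list of things; names that differ only in an ending like _2 or _b are one class to them, and where a whole thing is asked for, a point or a joint stands for the part that bears it (a point fixed in the world has none). Each returns a list of dicts, best first, with "score" (0 to 1); they miss things now and then, are a little off and sometimes report something else, mostly with a low value. They report only what shows in the picture. A call takes as long as a camera call. They do not tell look-alikes from the thing itself.
- recognise(query, picture): "point" ([column, row] in pixels, amid what is visible of it).
- silhouettes(query, picture): "region" (420x560 bool, what is visible of it) and "point" ([column, row] in pixels, amid what is visible of it).
The state is a dict: "time_s": time; "joint_positions": joint angles; "qd": joint speeds; "tau": joint torques, N m; "tcp_pos": TCP position; "tool_rot": TCP orientation; "ft_force": force on the tool from outside, world axes, zero at the start; "wrist_torque": the same for the moment, N m; "grip_width": opening from 0.0 (shut) to 1.0 (fully open); "gripper_force": force on a finger pad.
Only numpy, scipy, OpenCV 4.12 (cv2) and the standard library are available. Lean on these libraries where they do the work, as an engineer would, in place of code of your own. Each camera call takes 0.05 s, during which the arm holds its last target. There are 200 camera calls.

## Working session

There is one attempt and no reset: what is moved stays moved. The work goes in short steps, Python scripts to look and compute and a tool call to move; the robot and the scene stay as the last step left them, time stands still between calls to the robot, and variables do not carry over. Pictures are saved under pics/ and viewed, at most 10 in all, crops included, and the job is handed in when it is done.

Besides the shell and the picture viewer there is one more tool, called after "Request:" by a JSON object that holds its "name" and its "arguments". arm_command: Moves the arm, as the interface text tells. Its arguments: {"type":"object","properties":{"deltas":{"type":"array","items":{"type":"number"}},"newtons":{"type":"number"}},"required":["deltas"]}

```bash
mkdir -p pics; cat > h.py <<'E'
from cell import *
import numpy as np, cv2
from scipy.spatial.transform import Rotation as Ro
def world(p,uv,z=None,d=None):
    K,R,t=[np.array(p[k],float) for k in("camera_matrix","R","t")]
    r=np.linalg.solve(K,[uv[0],uv[1],1.]); c=-R.T@t; w=R.T@r
    return c+w*(d if d is not None else (z-c[2])/w[2])
def cloud(p,mask):
    v,u=np.nonzero(mask&(p["depth"]>0)); d=p["depth"][v,u]
    K,R,t=[np.array(p[k],float) for k in("camera_matrix","R","t")]
    r=np.linalg.solve(K,np.c_[u,v,np.ones(len(u))].T)*d
    return (R.T@(r-t.reshape(3,1))).T
def pix(p,X):
    c=np.array(p["R"])@X+np.array(p["t"]).ravel(); q=np.array(p["camera_matrix"])@c; return q[:2]/q[2]
E
python3 - <<'E'
from h import *
np.set_printoptions(precision=1,suppress=True)
s=state(); print(s["tool_rot"],s["tcp_pos"])
P=[get_image(n) for n in("scene","side")]
for n,p in zip("ab",P):
    cv2.imwrite(f"pics/{n}.png",p["color"])
    for q in["bar_grip","socket_mouth","pivot_axis","tool_block","polisher","silver_driver_mid","gold_driver_mid","loupe_mid","parts_jar_mid"]:
        for r in silhouettes(q,p)[:3]:
            if r["score"]<.3: continue
            c=cloud(p,r["region"])
            print(n,q,round(r["score"],2),np.array(r["point"]), np.median(c,0) if len(c) else None, c.min(0) if len(c) else None, c.max(0) if len(c) else None)
E
```

```text
[-3.1 -0.6  0. ] [ 252.8 -570.7  208.8]
a bar_grip 0.54 [254.5 256.6] [451.6  85.7  80.9] [444.6  71.7  45.8] [466.7  91.8 122.2]
a socket_mouth 0.79 [320.6 169.8] [ 482.7 -255.9   88.6] [ 432.8 -429.3   -9.1] [ 527.9 -218.8  102.4]
a pivot_axis 0.67 [316.8 172.1] [ 483.8 -258.1   87.6] [ 433.2 -429.3   -9.1] [ 549.8 -218.8  102.4]
a tool_block 0.6 [266.5 244.2] [448.9  35.9  78.9] [444.2  27.   45.3] [456.5  41.2 105.7]
a tool_block 0.56 [253.3 275.4] [440.2  96.8  42.7] [421.5 -34.1  -7. ] [508.6 163.9  65.2]
a polisher 0.58 [308.3 192.3] [ 478.6 -183.    57.3] [ 401.3 -349.8   -5.2] [ 575.5 -107.6  102.4]
a silver_driver_mid 0.67 [269.1 245.6] [449.3  36.2  78.9] [444.4  30.1  50.4] [454.5  41.2 105.5]
a gold_driver_mid 0.63 [240.5 270.5] [460.1 130.6  71. ] [455.8 107.1  46.6] [477.7 135.3  84.9]
a loupe_mid 0.49 [279.2 231.1] [491.9 -70.8  13.6] [475.9 -94.8  -2.3] [511.8 -57.9  28.5]
b bar_grip 0.83 [249.4 295.2] [544.4 135.3  54.3] [534.6  11.1  -3.4] [583.7 142.1 104.9]
b bar_grip 0.73 [301.6 274.3] [453.4  85.9  84.6] [443.7  74.5  49.6] [464.1 124.4 121.7]
b socket_mouth 0.9 [307.6 176.8] [ 485.  -252.    92.2] [ 432.4 -309.1   60.8] [ 519.9 -219.8  104.4]
b socket_mouth 0.67 [294.4 246. ] [492.2 -68.5  16.4] [474.2 -99.3  -0.6] [513.5 -54.4  31.7]
b pivot_axis 0.85 [309.1 174.8] [ 481.  -255.    91.9] [ 432.4 -472.2   -1.7] [ 516.3 -219.8  104.4]
b tool_block 0.91 [299.6 301.6] [449.2 123.3  48.6] [421.5 -20.3  -2.3] [491.3 158.8  85.1]
b polisher 0.57 [299.5 202.2] [ 485.2 -161.1   60. ] [ 401.7 -484.    -2.4] [ 582.1 -110.   104.4]
b loupe_mid 0.64 [292.6 244.1] [492.8 -68.3  16.8] [476.1 -94.    1.4] [511.1 -55.9  31.7]
b parts_jar_mid 0.45 [262.2 184.4] [ 608.9 -270.3   48.1] [ 589.1 -377.4   -1.9] [ 636.3 -254.5   54.6]
```

```bash
python3 -c "
import cv2,numpy as np
cv2.imwrite('pics/ab.png',cv2.resize(np.vstack([cv2.imread('pics/a.png'),cv2.imread('pics/b.png')]),None,fx=.71,fy=.71))"
```

```text
(no output)
```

View pics/a.png

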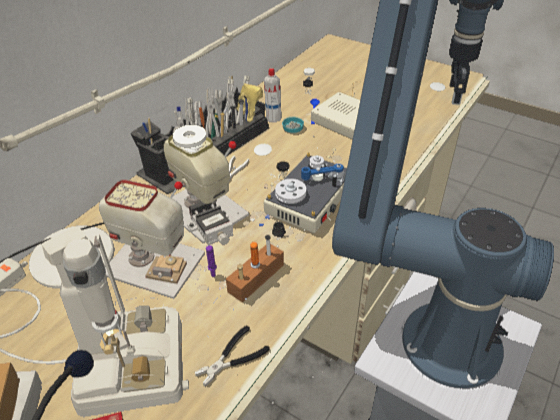

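View pics/b.png

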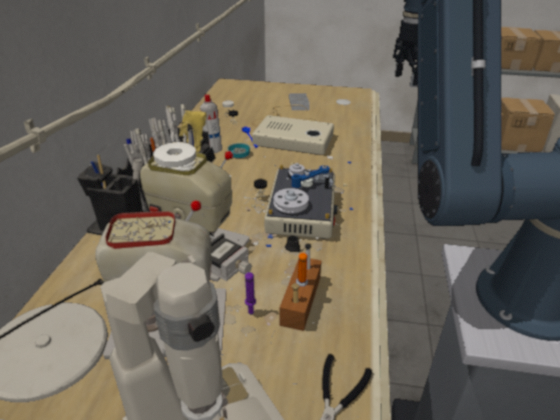

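The orange bar stands in the block's middle hole (scene 254,253; side 302,268). The look-alike is the purple bar (scene 211,258; side 250,290), and the drivers are at (268,243) and (240,270). I choose the orange bar. The socket is near scene (340,170).

```bash
cat >> h.py <<'E'
def plan(pos,yd):
    """deltas to tool-down pose with TCP at pos, tool y along horizontal yd (sign nearest)"""
    s=state(); R0=Ro.from_rotvec(s["tool_rot"]).as_matrix()
    y=np.array([yd[0],yd[1],0.]);y/=np.linalg.norm(y)
    if y@R0[:,1]<0: y=-y
    z=np.array([0,0,-1.]); R1=np.c_[np.cross(y,z),y,z]
    print("cm",(R0.T@(np.array(pos)-s["tcp_pos"])/10).round(2),"rot",Ro.from_matrix(R0.T@R1).as_rotvec().round(3))
E
python3 - <<'E'
from h import *
np.set_printoptions(precision=3,suppress=True)
s=state(); R0=Ro.from_rotvec(s["tool_rot"]).as_matrix(); print(R0,s["tcp_pos"])
p=get_image("wrist"); R=np.array(p["R"]);c=-R.T@np.array(p["t"]).ravel()
print("cam in tool",R0.T@(c-s["tcp_pos"]),(R@R0)); print(p["camera_matrix"])
plan([430,-230,330],[1,-.11])
a=cv2.imread("pics/a.png"); b=cv2.imread("pics/b.png")
cv2.imwrite("pics/c1.png",np.hstack([cv2.resize(a[215:315,190:310],None,fx=3.3,fy=3.3),cv2.resize(a[140:240,250:370],None,fx=3.3,fy=3.3)]))
E
```

```text
[[ 0.914  0.405  0.   ]
 [ 0.405 -0.914 -0.   ]
 [-0.     0.    -1.   ]] [ 253.032 -571.467  209.824]
cam in tool [  73.024   -1.127 -164.897] [[ 0.001  1.     0.   ]
 [-0.958  0.001 -0.288]
 [-0.288  0.     0.958]]
[[333.387   0.    276.911]
 [  0.    333.387 208.372]
 [  0.      0.      1.   ]]
cm [ 30.01 -24.06 -12.02] rot [ 0.     0.    -1.044]
```

View pics/c1.png

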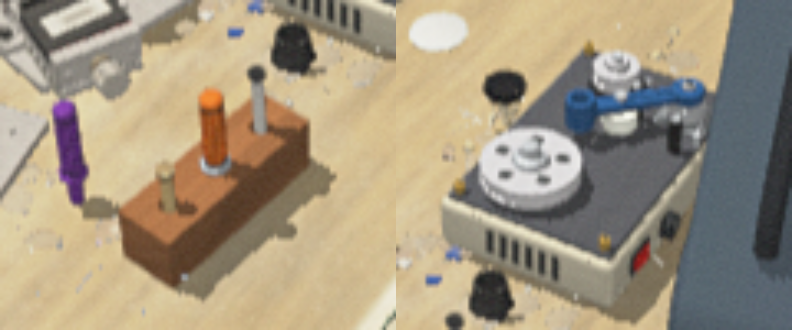

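The crop confirms the orange bar, with a steel collar, in the middle hole between the gold driver (left) and the silver driver (right). The socket's blue tube is at about scene (305,168). Next I'll move above the polisher for a close look.

Request:
{"name": "arm_command", "arguments": {"deltas": [0,6,-5,-12,0,0,-0.2,0,12,-10,-12,0,0,-0.4,0,30,-24,-12,0,0,-1.044,0,30,-24,-12,0,0,-1.044,0,30,-24,-12,0,0,-1.044,0,30,-24,-12,0,0,-1.044,0,30,-24,-12,0,0,-1.044,0,30,-24,-12,0,0,-1.044,0,30,-24,-12,0,0,-1.044,0,30,-24,-12,0,0,-1.044]}}

```text
time_s: 2.05
tcp_pos: [431.3, -228.2, 330.7]
tool_rot: [2.334, 2.1, 0.001]
ft_force: [-1.7, 0.3, 1.5]
grip_width: 0.999
gripper_force: 0.0
```

```bash
python3 - <<'E'
from h import *
np.set_printoptions(precision=1,suppress=True)
s=state(); print(s["time_s"],s["tcp_pos"],s["tool_rot"],s["qd"])
p=get_image("wrist"); cv2.imwrite("pics/w1.png",p["color"])
np.savez("w1.npz",**{k:np.array(p[k]) for k in("color","depth","camera_matrix","R","t")})
for q in["socket_mouth","pivot_axis","polisher"]:
    for r in silhouettes(q,p)[:2]:
        c=cloud(p,r["region"]); print(q,r["score"],r["point"],np.median(c,0),c.min(0),c.max(0))
        if q!="polisher":
            t=c[c[:,2]>97]; print(len(t),t.mean(0) if len(t) else 0)
    for r in recognise(q,p)[:2]: print(q,r["score"],r["point"],world(p,r["point"],z=102))
a=get_image("scene")
for r in recognise("bar_grip",a)[:3]: print(r, world(a,r["point"],z=84))
plan([452,86,250],[.993,-.113])
E
```

```text
2.05 [ 431.3 -228.2  330.7] [2.3 2.1 0. ] [-0.1  0.  -0.  -0.  -0.  -0. ]
socket_mouth 0.65 [316.9, 193.8] [ 480.8 -262.1   95.4] [ 434.9 -327.8   59.8] [ 523.  -222.3  104.9]
533 [ 482.8 -264.   100.2]
socket_mouth 0.63 [316.1, 195.1] [ 475.7 -260.3  102. ]
pivot_axis 0.82 [317.9, 193.9] [ 480.9 -262.1   95.4] [ 434.9 -314.7   59.7] [ 523.  -222.3  104.9]
531 [ 482.8 -263.8  100.2]
pivot_axis 0.81 [319.8, 194.0] [ 480.2 -259.4  102. ]
polisher 0.73 [323.2, 153.6] [ 492.  -218.1   61.3] [ 404.3 -376.8   -1. ] [ 594.9 -111.9  104.9]
polisher 0.69 [323.9, 154.0] [ 488.3 -211.5  102. ]
{'point': [211.8, 258.6], 'score': 0.62} [529.6 144.6  84. ]
{'point': [253.1, 255.1], 'score': 0.45} [456.4  84.5  84. ]
cm [31.8 -1.3  8. ] rot [-0. -0.  0.]
```

View pics/w1.png

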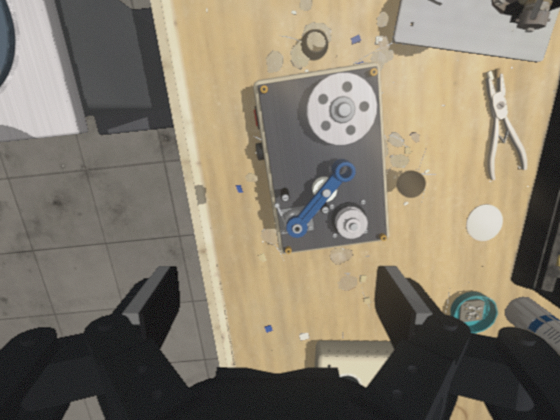

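The socket ring is at (344,171), the pivot at (297,228) and the spindle pulley at (343,108). Next I move over the bar.

Request:
{"name": "arm_command", "arguments": {"deltas": [0,31.8,-1.3,8,0,0,0,0,31.8,-1.3,8,0,0,0,0,31.8,-1.3,8,0,0,0,0,31.8,-1.3,8,0,0,0,0,31.8,-1.3,8,0,0,0,0,31.8,-1.3,8,0,0,0,0,31.8,-1.3,8,0,0,0,0,31.8,-1.3,8,0,0,0]}}

```text
time_s: 3.3
tcp_pos: [451.2, 89.6, 248.8]
tool_rot: [-2.334, -2.099, 0.002]
ft_force: [-0.8, -1.4, -0.1]
grip_width: 0.997
gripper_force: 0.0
```

```bash
python3 - <<'E'
from h import *
np.set_printoptions(precision=1,suppress=True)
s=state(); print(s["time_s"],s["tcp_pos"],s["tool_rot"])
p=np.load("w1.npz"); hsv=cv2.cvtColor(p["color"],cv2.COLOR_BGR2HSV)
blue=cv2.inRange(hsv,(100,120,50),(125,255,255))
print("sock",world(p,(344,171),z=102),"piv",world(p,(297,228),z=95))
c=cloud(p,blue>0)
for g in((344,171),(297,228)):
    w=world(p,g,z=100)[:2]; t=c[(np.linalg.norm(c[:,:2]-w,axis=1)<20)]; print(len(t),t[:,2].max(), (t[t[:,2]>t[:,2].max()-6].max(0)+t[t[:,2]>t[:,2].max()-6].min(0))/2, t.min(0),t.max(0))
for n in("wrist","scene","side"):
    q=get_image(n); 
    if n=="wrist": cv2.imwrite("pics/w2.png",q["color"])
    h=cv2.cvtColor(q["color"],cv2.COLOR_BGR2HSV)
    m=cv2.inRange(h,(4,170,120),(16,255,255))>0
    c=cloud(q,m); k=(np.abs(c[:,0]-452)<40)&(np.abs(c[:,1]-86)<40)&(c[:,2]>55)&(c[:,2]<130); c=c[k]
    print(n,len(c),c.mean(0),c.min(0),c.max(0), c[c[:,2]>115].mean(0))
E
```

```text
3.3 [451.2  89.6 248.8] [-2.3 -2.1  0. ]
sock [ 510.9 -234.2  102. ] piv [ 449.  -302.9   95. ]
122 104.50509715369849 [ 509.2 -236.   102.7] [ 493.4 -252.3   92.7] [ 517.4 -226.6  104.5]
234 98.73749323064388 [ 450.8 -298.5   96.2] [ 436.3 -313.5   93.6] [ 465.3 -283.5   98.7]
wrist 273 [457.6  82.  117.1] [449.4  72.9  68.6] [465.1  89.4 123.2] [457.1  81.4 120.9]
scene 138 [452.5  84.9  91.4] [446.   74.4  59.2] [462.7  90.5 121.6] [454.   83.3 118.1]
side 164 [455.7  85.2  93.7] [446.5  76.6  57. ] [462.7  89.5 122.1] [454.9  83.5 118.9]
```

View pics/w2.png

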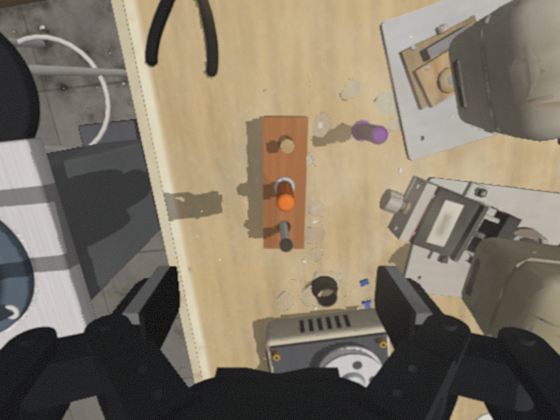

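The bar's top is at (286,202), centred between the fingers. The purple look-alike at (370,132) is clear of them, and the block's edges are parallel to the fingers. Going down.

```bash
python3 - <<'E'
from h import *
plan([457,82,73],[.993,-.113])
E
```

```text
cm [-0.36  0.48 17.69] rot [0.    0.001 0.003]
```

Request:
{"name": "arm_command", "arguments": {"deltas": [0,-0.36,0.48,4,0,0,0,0,-0.36,0.48,8,0,0,0,0,-0.36,0.48,12,0,0,0,0,-0.36,0.48,15,0,0,0,0.3,-0.36,0.48,17.2,0,0,0,0.3,-0.36,0.48,17.7,0,0,0,0.3,-0.36,0.48,17.7,0,0,0,0.3,-0.36,0.48,17.7,0,0,0], "newtons": 40}}

```text
time_s: 4.25
tcp_pos: [457.8, 82.1, 73.9]
tool_rot: [2.34, 2.093, 0.003]
ft_force: [0.7, -0.3, -0.2]
grip_width: 0.702
gripper_force: 0.0
```

Request:
{"name": "arm_command", "arguments": {"deltas": [1,0,0,0,0,0,0,1,0,0,0,0,0,0,1,0,0,0,0,0,0,1,0,0,0,0,0,0,1,0,0,0,0,0,0,1,0,0,0,0,0,0,1,0,0,0,0,0,0,1,0,0,0,0,0,0], "newtons": 60}}

```text
time_s: 5.05
tcp_pos: [457.3, 82.9, 73.5]
tool_rot: [2.339, 2.095, 0.002]
ft_force: [0.2, -1.0, 6.7]
grip_width: 0.161
gripper_force: 58.6
```

```bash
python3 - <<'E'
from h import *
s=state(); print({k:np.round(s[k],3) for k in s})
E
```

```text
{'time_s': np.float64(5.05), 'joint_positions': array([-0.062,  0.554,  1.95 ,  0.   ,  0.636,  0.048]), 'qd': array([-0.   ,  0.001,  0.   , -0.002,  0.002, -0.   ]), 'tau': array([ 7.0000e-03, -3.2653e+01, -7.0980e+00,  1.7000e-02, -4.5000e-02,
       -2.0000e-03]), 'tcp_pos': array([457.263,  82.892,  73.488]), 'tool_rot': array([2.339e+00, 2.095e+00, 2.000e-03]), 'ft_force': array([ 0.22 , -1.011,  6.673]), 'wrist_torque': array([-0.082,  0.021,  0.007]), 'gripper_force': np.float64(58.572), 'grip_width': np.float64(0.161)}
```

Gripped (58 N). Lift 150 mm and look.

Request:
{"name": "arm_command", "arguments": {"deltas": [1,0,0,-2,0,0,0,1,0,0,-5,0,0,0,1,0,0,-9,0,0,0,1,0,0,-12,0,0,0,1,0,0,-15,0,0,0,1,0,0,-15,0,0,0,1,0,0,-15,0,0,0]}}

```text
time_s: 5.75
tcp_pos: [456.2, 82.9, 222.8]
tool_rot: [2.34, 2.096, 0.0]
ft_force: [-0.7, -0.0, -2.4]
grip_width: 0.159
gripper_force: 58.9
```

```bash
python3 - <<'E'
from h import *
np.set_printoptions(precision=2,suppress=True)
s=state(); print(s["grip_width"],s["gripper_force"],s["tcp_pos"])
R=Ro.from_rotvec(s["tool_rot"]).as_matrix()
q=get_image("wrist"); cv2.imwrite("pics/w3.png",q["color"])
for n in("scene","side"):
    q=get_image(n); h=cv2.cvtColor(q["color"],cv2.COLOR_BGR2HSV)
    x,y=pix(q,np.array(s["tcp_pos"])+[0,0,0]).astype(int); print(n,x,y)
    cv2.imwrite(f"pics/{n}3.png",cv2.resize(q["color"][y-60:y+60,x-60:x+60],None,fx=4,fy=4,interpolation=2))
i=[cv2.imread(f"pics/{n}3.png") for n in("scene","side")]
cv2.imwrite("pics/m3.png",cv2.resize(np.hstack(i),(800,400)))
plan([510,-235,250],[.993,-.113])
E
```

```text
0.15919402377895822 58.94801616668701 [456.18  82.94 222.8 ]
scene 250 210
side 303 209
cm [-31.     8.93  -2.91] rot [-0.  0.  0.]
```

View pics/m3.png

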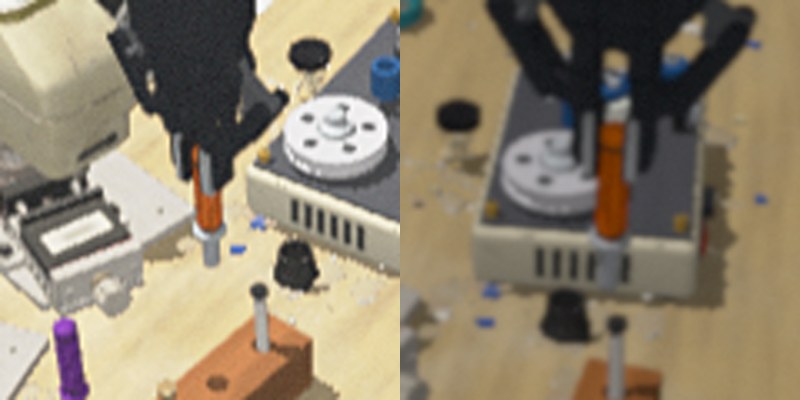

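View pics/w3.png

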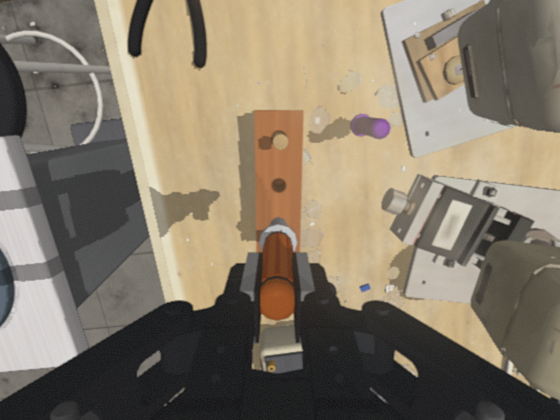

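The bar is held upright, with its collar at (278,238) in the wrist view and the drivers undisturbed. Move over the socket.

Request:
{"name": "arm_command", "arguments": {"deltas": [1,-3,0.9,-1.2,0,0,0,1,-7,2,-1.2,0,0,0,1,-11,3.2,-1.2,0,0,0,1,-15,4.4,-1.2,0,0,0,1,-19,5.5,-1.2,0,0,0,1,-23,6.7,-1.2,0,0,0,1,-27,7.9,-1.2,0,0,0,1,-30,8.7,-1.2,0,0,0,1,-31,8.9,-1.2,0,0,0,1,-31,8.9,-1.2,0,0,0]}}

```text
time_s: 6.9
tcp_pos: [510.3, -235.8, 233.0]
tool_rot: [-2.34, -2.091, 0.001]
ft_force: [-0.0, 0.1, -0.9]
grip_width: 0.157
gripper_force: 58.9
```

```bash
python3 - <<'E'
from h import *
np.set_printoptions(precision=1,suppress=True)
s=state(); T=np.array(s["tcp_pos"]); print(s["grip_width"],s["gripper_force"],T,s["time_s"])
q=get_image("wrist"); np.savez("w4.npz",**{k:np.array(q[k]) for k in("color","depth","camera_matrix","R","t")})
c=q["color"]; x,y=277,210
cr=c[110:310,180:380]; cv2.imwrite("pics/w4.png",cv2.resize(cr,None,fx=3,fy=3,interpolation=2))
for nm,z,xy in(("collar",T[2]-21,T),("top",T[2]+47,T),("sock",102,[510,-235])): print(nm,pix(q,np.array([xy[0],xy[1],z])))
h=cv2.cvtColor(c,cv2.COLOR_BGR2HSV)
P=cloud(q,cv2.inRange(h,(4,150,80),(16,255,255))>0); P=P[np.linalg.norm(P[:,:2]-T[:2],axis=1)<30]
for a in(-10,0,10,20,30,40): k=(P[:,2]-T[2]>a)&(P[:,2]-T[2]<a+10); print(a,k.sum(),P[k].mean(0)-T if k.sum() else 0)
for n in("scene","side"):
    q=get_image(n); h=cv2.cvtColor(q["color"],cv2.COLOR_BGR2HSV)
    P=cloud(q,cv2.inRange(h,(4,150,80),(16,255,255))>0); P=P[np.linalg.norm(P[:,:2]-T[:2],axis=1)<30]
    P=P[np.abs(P[:,2]-T[2])<60]
    print(n,len(P)); 
    for a in(-20,-10,0,10,20,30,40): k=(P[:,2]-T[2]>a)&(P[:,2]-T[2]<a+10); print(a,k.sum(),P[k].mean(0)-T if k.sum() else 0)
    B=cloud(q,cv2.inRange(h,(100,120,50),(125,255,255))>0); B=B[np.linalg.norm(B[:,:2]-[510,-235],axis=1)<25]
    print("blue",len(B),B.min(0) if len(B) else 0,B.max(0) if len(B) else 0)
E
```

```text
0.1574500916327166 58.853800892829895 [ 510.3 -235.8  233. ] 6.9
collar [278.2 237.7]
top [278.5 300.3]
sock [277.6 192.3]
-10 169 [ 0.2  4.2 -4.9]
0 199 [-0.4  4.5  5. ]
10 226 [-0.2  4.8 15.2]
20 264 [-0.2  4.8 25.2]
30 255 [-0.2  4.6 34.2]
40 1158 [-0.7  0.3 46.7]
scene 88
-20 13 [ -5.2   4.1 -14.3]
-10 20 [-4.9  4.3 -5.3]
0 22 [-4.4  5.1  5.3]
10 13 [-3.6  5.6 13.8]
20 6 [ 0.1  7.6 26.2]
30 6 [ 0.6  6.2 35. ]
40 7 [ 3.2  2.1 42.6]
blue 118 [ 488.6 -256.3   72.2] [ 522.2 -217.7  261.2]
side 133
-20 14 [ -4.2   5.7 -12.8]
-10 24 [-3.8  5.8 -4.8]
0 18 [-4.1  5.7  4.9]
10 24 [-4.   5.3 14.9]
20 18 [-1.6  5.7 25. ]
30 19 [-2.   5.1 34.3]
40 16 [-3.   5.4 44.4]
blue 127 [ 488.5 -254.    59.9] [ 521.5 -221.   103.2]
```

View pics/w4.png

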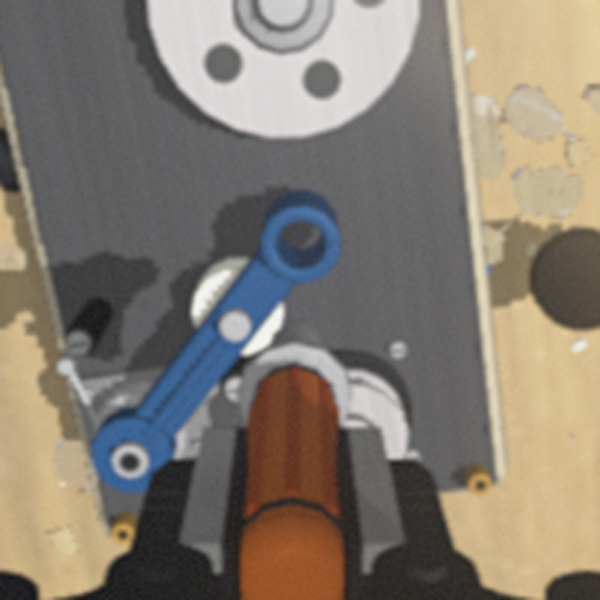

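The bar is upright and centred on the TCP. The socket rim centre is at crop (301,240), which is wrist pixel (280.3,190). I'll compute the correction.

```bash
python3 - <<'E'
from h import *
np.set_printoptions(precision=1,suppress=True)
p=np.load("w4.npz"); print(world(p,(280.3,190),z=102), world(p,(180+129/3,110+460/3),z=95))
g=cv2.cvtColor(p["color"],cv2.COLOR_BGR2HSV); m=cv2.inRange(g,(100,120,90),(125,255,255))
c=cloud(p,m>0); c=c[(c[:,2]>99)&(c[:,2]<106)]; c=c[np.linalg.norm(c[:,:2]-[511,-234],axis=1)<16]
print(len(c),c.min(0),c.max(0),cv2.minEnclosingCircle(c[:,:2].astype(np.float32)))
S=world(p,(280.3,190),z=102)
s=state(); T=np.array(s["tcp_pos"]); print(T)
plan([S[0]-.6,S[1],102+10+55.5],[.993,-.113])
E
```

```text
[ 512.7 -233.1  102. ] [ 447.5 -303.2   95. ]
317 [ 500.1 -245.7   99.1] [ 523.4 -222.5  104.4] ((511.95355224609375, -234.6090850830078), 12.253111839294434)
[ 510.1 -233.1  234. ]
cm [0.  0.2 6.6] rot [-0. -0.  0.]
```

Request:
{"name": "arm_command", "arguments": {"deltas": [1,-0.07,0.15,3,0,0,0,1,-0.07,0.15,6,0,0,0,1,-0.07,0.15,6.9,0,0,0,1,-0.07,0.15,7.2,0,0,0,1,-0.07,0.15,7.6,0,0,0,1,-0.07,0.15,8,0,0,0,1,-0.07,0.15,8,0,0,0]}}

```text
time_s: 7.75
tcp_pos: [512.6, -235.8, 155.3]
tool_rot: [2.34, 2.096, 0.001]
ft_force: [0.4, 1.1, -1.3]
grip_width: 0.156
gripper_force: 58.9
```

```bash
python3 - <<'E'
from h import *
np.set_printoptions(precision=1,suppress=True)
s=state(); print(s["ft_force"],s["wrist_torque"],s["tcp_pos"])
q=get_image("wrist"); cr=q["color"][130:330,160:400]; cv2.imwrite("pics/w5.png",cv2.resize(cr,None,fx=3,fy=3,interpolation=2))
E
```

```text
[ 0.4  1.1 -1.3] [ 0.1  0.  -0. ] [ 512.6 -235.8  155.3]
```

View pics/w5.png

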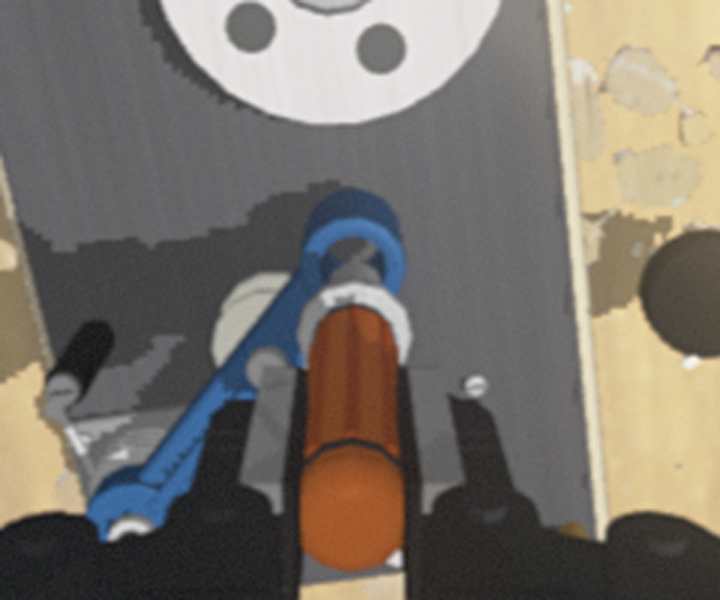

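The shank enters the ring (ring centre about 354,258; collar at 354), and there is no contact force. Push on home.

Request:
{"name": "arm_command", "arguments": {"deltas": [1,0,0,0.5,0,0,0,1,0,0,1,0,0,0,1,0,0,1.5,0,0,0,1,0,0,2,0,0,0,1,0,0,2.4,0,0,0,1,0,0,2.4,0,0,0]}}

```text
time_s: 8.4
tcp_pos: [512.0, -235.4, 129.8]
tool_rot: [-2.339, -2.095, -0.0]
ft_force: [1.0, 1.7, -2.8]
grip_width: 0.159
gripper_force: 58.8
```

Request:
{"name": "arm_command", "arguments": {"deltas": [1,0,0,0.15,0,0,0,1,0,0,0.3,0,0,0,1,0,0,0.4,0,0,0,1,0,0,0.4,0,0,0]}}

```text
time_s: 8.8
tcp_pos: [512.4, -235.7, 126.8]
tool_rot: [-2.34, -2.096, -0.0]
ft_force: [0.6, 2.6, 0.6]
grip_width: 0.16
gripper_force: 59.0
```

Request:
{"name": "arm_command", "arguments": {"deltas": [1,0,0,0.1,0,0,0,1,0,0,0.15,0,0,0,1,0,0,0.15,0,0,0]}}

```text
time_s: 9.1
tcp_pos: [512.5, -235.9, 125.7]
tool_rot: [2.34, 2.096, 0.0]
ft_force: [-0.3, 4.2, 3.9]
grip_width: 0.158
gripper_force: 59.3
```

```bash
python3 - <<'E'
from h import *
s=state(); T=np.array(s["tcp_pos"]); print(T,s["ft_force"],s["gripper_force"])
R=Ro.from_rotvec(s["tool_rot"]).as_matrix()
piv=np.array([448.5,-301.5]); v=T[:2]-piv; print(np.hypot(*v),np.arctan2(v[1],v[0]))
v*=92/np.hypot(*v); piv=T[:2]-v
for a in np.r_[.1:.85:.1]:
    c,d=np.cos(a),np.sin(a); w=piv+[c*v[0]-d*v[1],d*v[0]+c*v[1]]-T[:2]
    print(round(a,2),(R.T@np.r_[w,0]/10).round(2))
E
```

```text
[ 512.51908624 -235.86938398  125.67254507] [-0.30887419  4.15711845  3.88587633] 59.34032499790192
91.68326544228044 0.7978273997380466
0.1 [ 0.53 -0.75 -0.  ]
0.2 [ 0.98 -1.55 -0.  ]
0.3 [ 1.35 -2.4  -0.  ]
0.4 [ 1.63 -3.27 -0.  ]
0.5 [ 1.83 -4.17 -0.  ]
0.6 [ 1.93 -5.08 -0.  ]
0.7 [ 1.94 -6.   -0.  ]
0.8 [ 1.86 -6.92 -0.  ]
```

The bar is home: TCP z is 125.7 against the 125.5 expected, and an upward force is building. Now swing along the arc.

Request:
{"name": "arm_command", "arguments": {"deltas": [1,0.28,-0.37,0,0,0,0,1,0.53,-0.75,0,0,0,0,1,0.77,-1.15,0,0,0,0,1,0.98,-1.55,0,0,0,0,1,1.17,-1.97,0,0,0,0,1,1.35,-2.4,0,0,0,0,1,1.5,-2.83,0,0,0,0,1,1.63,-3.27,0,0,0,0,1,1.74,-3.72,0,0,0,0,1,1.83,-4.17,0,0,0,0]}}

```text
time_s: 10.1
tcp_pos: [474.8, -213.8, 125.9]
tool_rot: [2.337, 2.092, 0.004]
ft_force: [5.9, 1.8, -0.6]
grip_width: 0.161
gripper_force: 59.2
```

```bash
python3 - <<'E'
from h import *
s=state(); T=np.array(s["tcp_pos"]); print(T,s["ft_force"],s["wrist_torque"],s["gripper_force"])
R=Ro.from_rotvec(s["tool_rot"]).as_matrix(); print("tool f",(R.T@s["ft_force"]).round(1))
q=get_image("wrist"); print([ (world(q,r["point"],z=102).round(1),round(r["score"],2)) for r in recognise("socket_mouth",q)[:1]])
cv2.imwrite("pics/w6.png",q["color"])
E
```

```text
[ 474.79414151 -213.82351115  125.86427305] [ 5.8536781   1.84780546 -0.60606785] [ 0.40026939 -1.41675343  0.05739023] 59.197551012039185
tool f [2.5 5.6 0.6]
[(array([ 461.4, -273.9,  102. ]), 0.81)]
```

Request:
{"name": "arm_command", "arguments": {"deltas": [1,0.06,-0.45,0,0,0,0,1,0.1,-0.91,0,0,0,0,1,0.11,-1.35,0,0,0,0,1,0.11,-1.83,0,0,0,0,1,0.11,-1.83,0,0,0,0,1,0.11,-1.83,0,0,0,0]}}

```text
time_s: 10.8
tcp_pos: [456.5, -210.4, 125.9]
tool_rot: [2.338, 2.092, 0.004]
ft_force: [6.2, 3.3, 1.0]
grip_width: 0.162
gripper_force: 59.3
```

Request:
{"name": "arm_command", "arguments": {"deltas": [1,0,-0.1,0,0,0,0,1,0,-0.2,0,0,0,0,1,0,-0.3,0,0,0,0,1,0,-0.3,0,0,0,0]}}

```text
time_s: 11.2
tcp_pos: [453.8, -210.2, 125.9]
tool_rot: [2.338, 2.092, 0.004]
ft_force: [6.7, 2.5, 0.7]
grip_width: 0.158
gripper_force: 59.3
```

Request:
{"name": "arm_command", "arguments": {"deltas": [1,0,-0.1,0,0,0,0,1,-0.01,-0.2,0,0,0,0,1,-0.02,-0.3,0,0,0,0,1,-0.02,-0.3,0,0,0,0]}}

```text
time_s: 11.6
tcp_pos: [452.0, -210.4, 126.0]
tool_rot: [2.337, 2.09, 0.006]
ft_force: [8.0, 1.8, -1.3]
grip_width: 0.162
gripper_force: 59.4
```

Request:
{"name": "arm_command", "arguments": {"deltas": [1,0,-0.1,0,0,0,0,1,0,-0.2,0,0,0,0,1,0,-0.2,0,0,0,0]}}

```text
time_s: 11.9
tcp_pos: [451.3, -210.7, 126.1]
tool_rot: [2.336, 2.087, 0.008]
ft_force: [11.9, 3.2, -2.3]
grip_width: 0.156
gripper_force: 59.6
```

```bash
python3 - <<'E'
from h import *
np.set_printoptions(precision=2,suppress=True)
s=state(); T=np.array(s["tcp_pos"]); print(T,s["ft_force"],s["wrist_torque"],s["gripper_force"])
q=get_image("wrist"); cv2.imwrite("pics/w7.png",cv2.resize(q["color"][120:330,140:420],None,fx=2.8,fy=2.8,interpolation=2))
for n in("scene","side"):
    a=get_image(n); x,y=pix(a,T).astype(int); cv2.imwrite(f"pics/{n}7.png",cv2.resize(a["color"][y-40:y+50,x-45:x+45],(300,300),interpolation=2))
w=cv2.resize(cv2.imread("pics/w7.png"),(500,375)); m=np.zeros((600,800,3),np.uint8); m[:375,:500]=w
m[:300,500:]=cv2.imread("pics/scene7.png"); m[300:,500:]=cv2.imread("pics/side7.png"); cv2.imwrite("pics/m7.png",m)
E
```

```text
[ 451.27 -210.66  126.08] [11.93  3.21 -2.3 ] [ 0.75 -2.47  0.07] 59.56117630004883
```

View pics/m7.png

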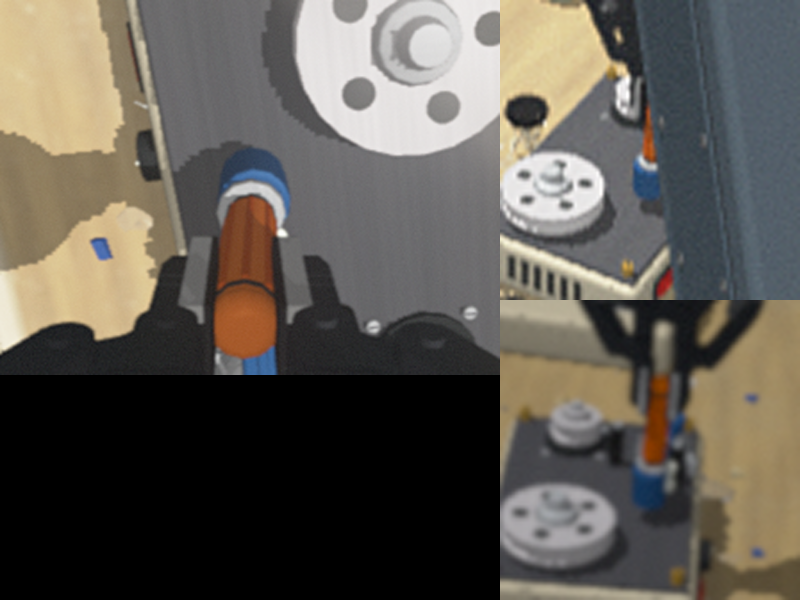

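The force jumped from 8 N to 12 N over less than 1 mm of travel, so the arm is on its stop. The collar is seated on the socket (wrist inset 253,195), the bar is near upright, and the fingers are clear. Handing in.

```bash
python3 - <<'E'
from h import *
print(sign_off())
E
```

```text
the job is handed in; nothing more can be done
None
```

I handed the job in at about 12 s with the orange bar gripped and seated in the socket, holding the tensioner arm on its front stop; sign-off gave no verdict.

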